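# Load the sampler tray in reverse order

## Task

Move the four sample bottles from the carrier rack into the blue sampler tray, one bottle to a bay, in reverse order as counted from the black grips: the bottle nearest the rack's grip goes into the bay farthest from the tray's grip, the next one into the next bay, and so on, so that the one farthest from the rack's grip ends up beside the tray's grip. Set each bottle down gently on the floor of its bay, without dropping it or tipping any bottle over, and leave them all standing upright.

Things in the scene. Friction and masses are not known exactly. Their poses are not given: they have to be found in the camera images.
- tall: Amber sample bottle, tall slim round bottle: body 30 mm across up to 86 mm, cap 26 mm across, 104 mm high in all; grip it on the body, about 70 mm above its base. About 0.1 kg. Origin: centre of its underside, z up; its x axis is within 0.2 rad of the carrier rack's x axis at the start.
- jar: Amber sample bottle, squat round jar: 40 mm across over its whole height of 66 mm, lid as wide as the body; grip it about 45 mm above its base. About 0.1 kg. Origin: centre of its underside, z up; its x axis is within 0.2 rad of the carrier rack's x axis at the start.
- necked: Amber sample bottle, wide round bottle with a narrow neck: body 40 mm across up to 52 mm, then a sloping shoulder, cap 24 mm across from 72 to 96 mm height; grip it by the cap, about 84 mm above its base. About 0.1 kg. Origin: centre of its underside, z up; its x axis is within 0.2 rad of the carrier rack's x axis at the start.
- square: Amber sample bottle, square bottle: body 36 by 36 mm up to 72 mm, sides along its own x and y, small cap 24 mm across, 90 mm high in all; grip it on two flat sides that face away from each other, about 55 mm above its base. About 0.1 kg. Origin: centre of its underside, z up; its x axis is within 0.2 rad of the carrier rack's x axis at the start.
- carrier_tall: The small square aluminium carrier on the carrier rack in which the tall bottle stands at the start (60 by 60 mm, wall 3 mm thick and 16 mm high, floor 4 mm thick; fixed; the four carriers look alike). Origin: centre of its underside, axes parallel to the rack's. Which carrier sits where along the rack changes.
- carrier_jar: The small square aluminium carrier on the carrier rack in which the jar bottle stands at the start (60 by 60 mm, wall 3 mm thick and 16 mm high, floor 4 mm thick; fixed; the four carriers look alike). Origin: centre of its underside, axes parallel to the rack's. Which carrier sits where along the rack changes.
- carrier_necked: The small square aluminium carrier on the carrier rack in which the necked bottle stands at the start (60 by 60 mm, wall 3 mm thick and 16 mm high, floor 4 mm thick; fixed; the four carriers look alike). Origin: centre of its underside, axes parallel to the rack's. Which carrier sits where along the rack changes.
- carrier_square: The small square aluminium carrier on the carrier rack in which the square bottle stands at the start (60 by 60 mm, wall 3 mm thick and 16 mm high, floor 4 mm thick; fixed; the four carriers look alike). Origin: centre of its underside, axes parallel to the rack's. Which carrier sits where along the rack changes.
- rack: Carrier rack, fixed: a dark flat strip 72 by 252 mm, 6 mm thick, that holds the four carriers in a row with their centres at y = -93, -31, +31 and +93 mm; a black grip block (40 by 26 mm, 36 mm high) marks its +y end. Origin: centre of the strip's underside; y along the row, z up.
- tray: Blue sampler tray with a grey floor, fixed, empty at the start: 66 by 252 mm, walls 4 mm thick and 18 mm high, floor 4 mm thick, divided into four bays in a row, each 58 by 58 mm inside, with their centres at x = 0, y = -93, -31, +31 and +93 mm; a black grip block (40 by 26 mm, 36 mm high) marks its +y end. Origin: centre of its underside; y along the row, z up.

How it is judged:
By the outcome, as a careful person would: the job done as asked, in the order asked, and still so for the second after the job is handed in, with the robot touching nothing.
It also fails if it takes over 120 s, if anything falls off the work surface, if the arm or the gripper's body presses on something with over 40 N, if the wrist force passes 120 N, or if a joint passes its speed limit or range.

## Robot

A 7-joint arm with a two-finger parallel gripper is mounted at the origin on the work surface. World frame = base frame: x ahead of the robot, y to its left, z up, the work surface at z = 0. Lengths are in m, angles in rad, forces in N, time in s.
With the tool pointing down it reaches from about 0.35 to 0.9 m from the base axis. Payload 19.9 kg.
Tool frame: the origin (TCP) lies midway between the tips of the shut fingers; the grasp point (between the pads) lies 19 mm behind it (robot.tcp_to_grasp is the distance from the TCP to the grasp point, in m); z points along the fingers, y is the line along which they close (so a half turn about z gives the same grasp; the last joint's range is limited). The gripper opens to 94 mm and grips with 3 to 60 N. Pads are 16 mm wide; open, the fingers measure 119 mm over their backs; the gripper's body (75 mm by 177 mm) begins 78 mm behind the grasp point.
Start: joints at [-1.202, 0.417, -0.01, 1.614, 0.005, 1.111, -0.053], TCP at [0.25, 0.573, 0.182] pointing down, gripper open.
Joint ranges: [-2.81, 2.81], [-0.39, 2.02], [-1.27, 1.25], [0.06, 2.57], [-1.19, 4.33], [0.19, 2], [-2.82, 2.82]. Speed limits (rad/s): [1.89, 1.89, 2.39, 2.39, 3.01, 3.01, 3.01].

## Interface

Orientations are given as a rotation vector (axis times angle).
In Python, from cell import robot, inverse_kinematics, optics, ticket gives the robot as it stands. The module is installed in compiled form; this text tells all that it offers. Calls block until the motion is done:
- robot.move_ptp(position, orientation): joint-space move of the TCP to a pose.
- robot.move_l(position, velocity=0.15, frame=None): straight line of the TCP; frame=None keeps the orientation; velocity is the mean speed in m/s.
- robot.move_j(angles): joint-space move.
- robot.release() and robot.grasp(): open the fingers fully, or close them until they stop; the grip force is fixed at half the most.
- robot.sleep(seconds).
- inverse_kinematics(position, orientation): joint angles nearest the present ones, or None.
- robot.get_state(): the state.
- optics.get_image(name): name is "side" or "top"; returns a dict with "pixels" (384x512x3 uint8, red, green, blue), "mtx" (3x3 intrinsics, pixels), "R" (3x3) and "t" (3): a world point X has camera coordinates R X + t. Camera axes: x right, y down, z forward; pixel columns grow to the right and rows downward; lengths in m; the calibration is good to about 2 mm. A picture is of the moment at which its call begins. There is no depth.
A pose or a line that the arm cannot do raises robot.Unreachable and nothing moves.
- ticket.close_job(): hands the job in; it is judged then, once.
The state is a dict: "clock": time; "joints": joint angles; "qd": joint speeds; "joint_efforts": joint torques, N m; "eef_pos": TCP position; "tcp_rot": TCP orientation; "wrist_force": force on the tool from outside, world axes, zero at the start; "ft_torque": the same for the moment, N m; "grip_width": finger opening in m; "grip_force": force on a finger pad.
Only numpy, scipy, OpenCV 4.12 (cv2) and the standard library are available. Lean on these libraries where they do the work, as an engineer would, in place of code of your own. Each camera call takes 0.05 s, during which the arm holds its last target. There are 200 camera calls.

## Working session

There is one attempt and no reset: what is moved stays moved. The work goes in short steps, each a Python script; the robot and the scene stay as the last script left them, time stands still between calls to the robot, and variables do not carry over. Pictures are saved under pics/ and viewed, at most 14 in all, crops included, and the job is handed in when it is done.

```bash
mkdir -p pics; python3 - <<'E'
from cell import robot, optics
import cv2, numpy as np
for n in ("top","side"):
    d=optics.get_image(n); cv2.imwrite(f"pics/{n}0.png",d["pixels"][:,:,::-1]); np.savez(f"{n}0.npz",**d)
    R,t=np.array(d["R"]),np.array(d["t"]); print(n,np.array(d["mtx"]).tolist(),"cam",-R.T@t); print(R.round(3))
s=robot.get_state();print(s["tcp_rot"],s["eef_pos"],s["clock"],s["grip_width"])
E
```

```text
top [[407.56329427667555, 0.0, 267.3633639730658], [0.0, 407.56329427667555, 194.62734010462722], [0.0, 0.0, 1.0]] cam [ 0.33997676 -0.01220851  0.98682858]
[[ 0.094 -0.996 -0.002]
 [-0.973 -0.092 -0.212]
 [ 0.211  0.022 -0.977]]
side [[370.93968303975197, 0.0, 251.61700830325168], [0.0, 370.93968303975197, 194.01996417504844], [0.0, 0.0, 1.0]] cam [ 0.33315374 -0.62584615  0.68665684]
[[ 0.953 -0.304 -0.001]
 [-0.212 -0.663 -0.718]
 [ 0.217  0.685 -0.696]]
[-6.40683817e-01 -3.07544657e+00  1.66725055e-03] [0.24947659 0.57266472 0.18180971] 0.1 0.09408015089587501
```

View pics/top0.png

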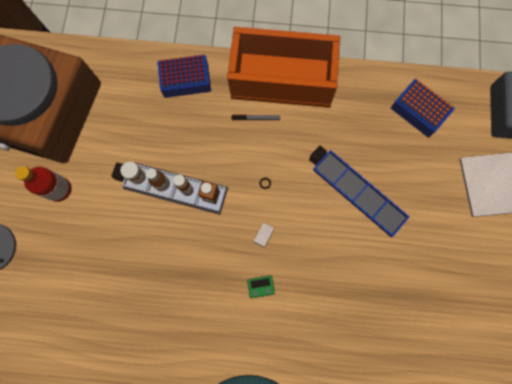

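View pics/side0.png

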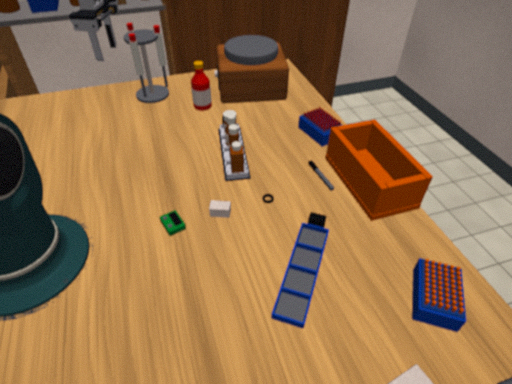

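The top view shows the rack at about (175,187) with its grip at (118,172). The tray is at (360,193) with its grip at (318,155). In the side view the bottles are at (232,140) and the tray at (302,270). Next I'll enlarge both regions.

```bash
python3 - <<'E'
import cv2, numpy as np
a=cv2.imread("pics/top0.png"); b=cv2.imread("pics/side0.png")
f=lambda im,x,y,w,h,s:cv2.resize(im[y:y+h,x:x+w],None,fx=s,fy=s,interpolation=cv2.INTER_CUBIC)
r=f(a,105,150,130,70,6)
cv2.imwrite("pics/top_rack.png",r)
cv2.imwrite("pics/side_rack.png",f(b,205,100,60,85,7))
for n,im in(("top",a),("side",b)):
    h=cv2.cvtColor(im,cv2.COLOR_BGR2HSV)
    m=cv2.inRange(h,(105,120,60),(130,255,255))
    cs,_=cv2.findContours(m,cv2.RETR_EXTERNAL,cv2.CHAIN_APPROX_NONE)
    for c in cs:
        if cv2.contourArea(c)>300: print(n,cv2.contourArea(c),cv2.minAreaRect(c),cv2.boxPoints(cv2.minAreaRect(c)).round(1).tolist())
E
```

```text
top 1947.0 ((360.8823547363281, 192.9705810546875), (102.39117431640625, 25.706256866455078), 40.601295471191406) [[313.6000061035156, 169.39999389648438], [330.3999938964844, 149.89999389648438], [408.1000061035156, 216.5], [391.3999938964844, 236.0]]
side 1078.0 ((428.392578125, 301.68084716796875), (78.66283416748047, 43.14450454711914), 51.745574951171875) [[387.1000061035156, 284.20001220703125], [421.0, 257.3999938964844], [469.70001220703125, 319.20001220703125], [435.79998779296875, 345.8999938964844]]
side 2916.5 ((302.45001220703125, 273.6500244140625), (32.88768768310547, 101.50910949707031), 18.434947967529297) [[270.79998779296875, 316.6000061035156], [302.8999938964844, 220.3000030517578], [334.1000061035156, 230.6999969482422], [302.0, 327.0]]
side 384.5 ((313.0824890136719, 130.30288696289062), (35.488670349121094, 16.999074935913086), 27.474430084228516) [[293.3999938964844, 129.6999969482422], [301.29998779296875, 114.5999984741211], [332.70001220703125, 130.89999389648438], [324.8999938964844, 146.0]]
```

View pics/top_rack.png

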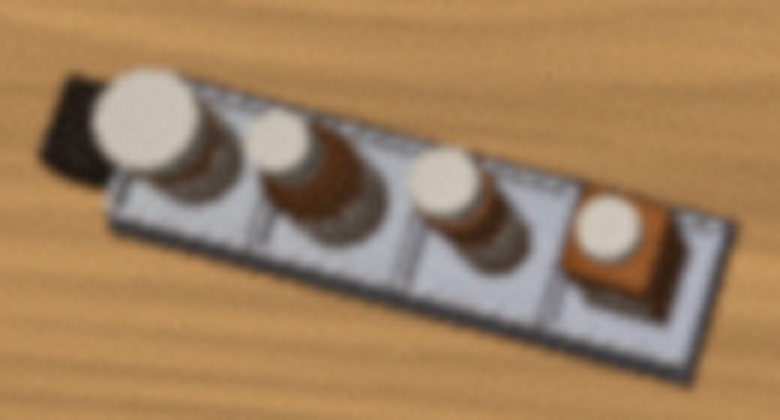

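View pics/side_rack.png

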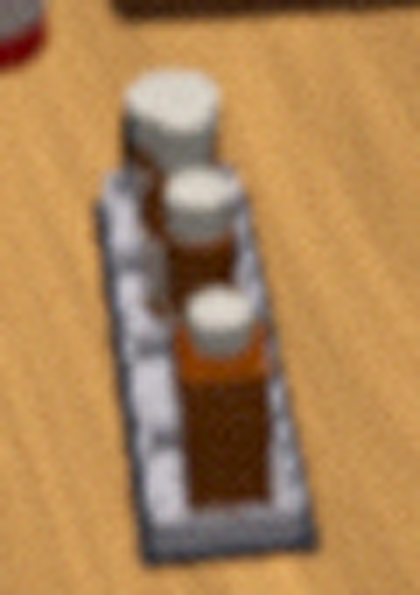

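The rack order from the grip, using the top-crop cap centres, is jar (147,118), necked with the wide body (280,140), tall and slim (445,183), then square (608,228). The side crop agrees: square in front, tall behind it hiding the necked bottle, and the jar at the back.

```bash
cat > vis.py <<'E'
import cv2, numpy as np
def cast(d,uv,z):
    uv=np.atleast_2d(np.asarray(uv,float)); R=d["R"];c=-R.T@d["t"]
    r=np.c_[uv,np.ones(len(uv))]@np.linalg.inv(d["mtx"]).T@R
    return c[:2]+(r[:,:2]/r[:,2:])*(z-c[2])
def blobs(m,amin):
    cs,_=cv2.findContours(m,cv2.RETR_EXTERNAL,cv2.CHAIN_APPROX_NONE)
    return [c for c in cs if cv2.contourArea(c)>amin]
E
python3 - <<'E'
from vis import *
D={n:dict(np.load(n+"0.npz")) for n in("top","side")}
T=D["top"]
S=4
def up(d,x,y,w,h): return cv2.resize(d["pixels"][y:y+h,x:x+w],None,fx=S,fy=S,interpolation=cv2.INTER_CUBIC)
def orig(c,x,y): return (c.reshape(-1,2)+.5)/S-.5+[x,y]
for n,roi,hs in(("top",(105,150,130,70),None),("side",(205,100,60,85),None)):
    im=up(D[n],*roi); h=cv2.cvtColor(im,cv2.COLOR_RGB2HSV)
    m=((h[...,1]<55)&(h[...,2]>195)&(im[...,0]>=im[...,2].astype(int)+5)).astype(np.uint8)
    for c in blobs(m,40*4):
        p=orig(c,*roi[:2]); 
        ctr,rad=cv2.minEnclosingCircle(p.astype(np.float32)); el=cv2.fitEllipse(p.astype(np.float32))
        print(n,"cap",np.round(ctr,1),"ell",np.round(el[0],1),np.round(el[1],1),
          {z:cast(D[n],el[0],z)[0].round(4).tolist() for z in(.076,.106,.114,.100)}, "dia",np.round(np.array(el[1])/D[n]["mtx"][0,0]*.9,3))
# square body top
roi=(192,176,34,32); im=up(T,*roi);h=cv2.cvtColor(im,cv2.COLOR_RGB2HSV)
m=(((h[...,0]<13)&(h[...,1]>120)&(h[...,2]>125))|((h[...,1]<55)&(h[...,2]>195))).astype(np.uint8)
cv2.imwrite("pics/sqm.png",np.hstack([cv2.resize(im[...,::-1],None,fx=2,fy=2),cv2.cvtColor(cv2.resize(m*255,None,fx=2,fy=2),cv2.COLOR_GRAY2BGR)]))
for c in blobs(m,300):
    w=cast(T,orig(c,*roi[:2]),.082).astype(np.float32); print("square top",cv2.minAreaRect(w))
# tray
for n in D:
    h=cv2.cvtColor(D[n]["pixels"],cv2.COLOR_RGB2HSV); m=cv2.inRange(h,(105,120,60),(130,255,255))
    for c in blobs(m,1500):
        print(n,"tray",cv2.minAreaRect(cast(D[n],c.reshape(-1,2),.018).astype(np.float32)))
for n,p in(("top",(318,155)),("side",(317,219))): print("traygrip",n,cast(D[n],p,.036))
# rack
p=cast(T,[(123.3,188),(220,213.8),(228,187)],.006); print("rack corners",p,np.linalg.norm(p[1]-p[0]),np.linalg.norm(p[2]-p[1]))
E
```

```text
top cap [205.8 187.4] ell [205.7 187.2] [7.5 8.2] {0.076: [0.5408, 0.1507], 0.106: [0.5342, 0.1453], 0.114: [0.5324, 0.1439], 0.1: [0.5355, 0.1464]} dia [0.017 0.018]
top cap [178.2 179.5] ell [178.3 179.6] [8.2 9. ] {0.076: [0.5528, 0.216], 0.106: [0.5458, 0.2085], 0.114: [0.5439, 0.2065], 0.1: [0.5472, 0.21]} dia [0.018 0.02 ]
top cap [150.4 173.1] ell [150.5 173. ] [7.1 7.8] {0.076: [0.5623, 0.2824], 0.106: [0.5549, 0.2727], 0.114: [0.553, 0.2701], 0.1: [0.5564, 0.2746]} dia [0.016 0.017]
top cap [128.9 169.3] ell [128.9 169.2] [13.  14.2] {0.076: [0.5667, 0.3336], 0.106: [0.5592, 0.3222], 0.114: [0.5572, 0.3192], 0.1: [0.5607, 0.3245]} dia [0.029 0.031]
side cap [236.1 143.6] ell [236.1 143.8] [3.8 7.2] {0.076: [0.5434, 0.1772], 0.106: [0.5331, 0.1377], 0.114: [0.5303, 0.1272], 0.1: [0.5352, 0.1456]} dia [0.009 0.017]
side cap [233.2 126.5] ell [233.  126.5] [3.7 7.6] {0.076: [0.5579, 0.2606], 0.106: [0.5469, 0.2171], 0.114: [0.5439, 0.2054], 0.1: [0.5491, 0.2258]} dia [0.009 0.019]
side cap [229.1 113.2] ell [229.5 113.5] [ 7.1 11.8] {0.076: [0.5667, 0.3319], 0.106: [0.5553, 0.2848], 0.114: [0.5522, 0.2723], 0.1: [0.5576, 0.2942]} dia [0.017 0.029]
square top ((0.5397228002548218, 0.1496114730834961), (0.017712928354740143, 0.017686767503619194), 7.139882564544678)
top tray ((0.575839638710022, -0.2154574990272522), (0.2446964532136917, 0.06438640505075455), 52.9992790222168)
side tray ((0.5771211385726929, -0.2186078280210495), (0.2602942883968353, 0.06325744092464447), 53.12562561035156)
traygrip top [[ 0.65550002 -0.10456247]]
traygrip side [[ 0.65732435 -0.11329308]]
rack corners [[0.53514629 0.36598242]
 [0.49345826 0.12015521]
 [0.56200663 0.10844063]] 0.2493369420848715 0.06954215618812394
```

View pics/sqm.png

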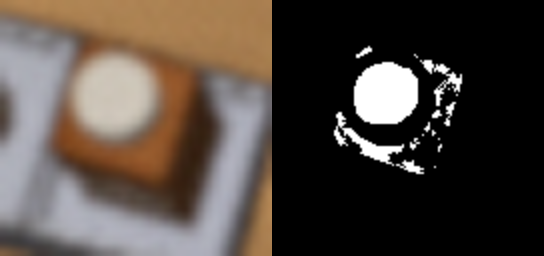

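The two views triangulate to the same cap positions within about 3 mm, and the bottles lie on the rack's grid. The mask picture shows the square's cap at (112,95) in the left half, with its body edges nearly parallel to the rack. I'm moving the jar first.

```bash
cat > job.py <<'E'
import numpy as np
from scipy.spatial.transform import Rotation as Ro
from cell import robot, optics, inverse_kinematics
RYAW=np.arctan2(-.0417,.2458)
TYAW=np.radians(53.06-90); TC=np.array([.5765,-.217])
# name: xy, grip height, width, bay y
B={"jar":((.567,.333),.045,.040,-.093),"necked":((.555,.2725),.084,.024,-.031),
   "tall":((.544,.206),.070,.030,.031),"square":((.5355,.146),.055,.036,.093)}
HI=.26
def ori(yaw,sgn):
    y=sgn*np.array([np.cos(yaw),np.sin(yaw),0]);z=np.array([0,0,-1.])
    return Ro.from_matrix(np.c_[np.cross(y,z),y,z]).as_rotvec()
def sign():
    q=np.array(robot.get_state()["joints"]); best=[]
    for s in(1,-1):
        js=[inverse_kinematics([.55,.24,HI],ori(RYAW,s)),inverse_kinematics([*TC,HI],ori(TYAW,s))]
        if all(j is not None for j in js): best.append((max(abs(j[6]) for j in js),s))
    return min(best)[1]
def fz(): return np.mean([robot.get_state()["wrist_force"][2] for _ in range(3)])
def carry(n,yaw=RYAW,xy=None,sgn=None):
    p,h,w,by=B[n]; p=xy if xy is not None else p; s=sgn or sign(); g=h-robot.tcp_to_grasp
    robot.move_ptp([*p,HI],ori(yaw,s))
    robot.move_l([*p,.010+g],.12); robot.grasp(); robot.sleep(.2)
    st=robot.get_state(); print(n,"sgn",s,"width",round(st["grip_width"],4),"force",st["grip_force"],"t",st["clock"])
    if abs(st["grip_width"]-w)>.004: print("BAD GRASP"); return False
    z0=st["eef_pos"][2]
    robot.move_l([*p,HI],.12)
    q=TC+by*np.array([-np.sin(TYAW),np.cos(TYAW)])
    robot.move_ptp([*q,HI],ori(TYAW,s)); robot.move_l([*q,z0-.006+.010],.12)
    robot.sleep(.3); f0=fz(); z=z0-.006+.002
    robot.move_l([*q,z],.03); robot.sleep(.1)
    while z>z0-.006-.003 and fz()-f0<1.5:
        z-=.0005; robot.move_l([*q,z],.02); robot.sleep(.1)
    st=robot.get_state(); print(" down dz",round(z-(z0-.006),4),"dF",round(fz()-f0,2),"w",round(st["grip_width"],4))
    robot.release(); robot.move_l([*q,HI],.15); print(" t",robot.get_state()["clock"]); return True
E
python3 - <<'E'
from vis import *
T=dict(np.load("top0.npz"))
p=cast(T,[(198.9,195.4),(213.25,199.5),(217,185)],.082)
for a,b,o in((0,1,90),(1,2,0)): 
    v=p[b]-p[a]; print(np.linalg.norm(v),np.degrees(np.arctan2(v[1],v[0]))+o)
from job import *
print(np.degrees(RYAW)); carry("jar")
import cv2
for n in("top","side"):
    cv2.imwrite(f"pics/{n}1.png",optics.get_image(n)["pixels"][:,:,::-1])
E
python3 -c "
import cv2
a=cv2.imread('pics/top1.png')[130:260,100:420];b=cv2.imread('pics/side1.png')[100:340,200:360]
cv2.imwrite('pics/v1.png',cv2.hconcat([cv2.resize(a,(520,211)),cv2.copyMakeBorder(cv2.resize(b,(141,211)),0,0,0,0,0)]))"
```

```text
0.03422488311254819 -10.731477318284263
0.03464892850231543 -7.278374397211099
-9.628560732552902
jar sgn 1 width 0.0393 force 29.998140335083008 t 4.7
 down dz -0.0005 dF 9.75 w 0.0395
 t 16.1417
```

View pics/v1.png

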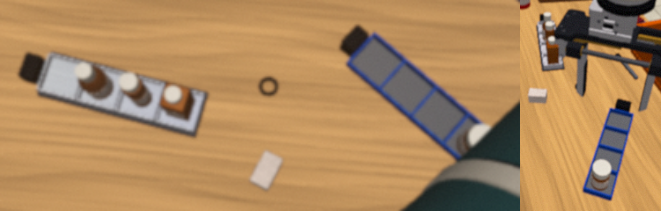

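The jar stands in the far bay: (478,138) in the top half and (602,172) in the side half. The other three are undisturbed. The square's measured yaw is about -9°, which matches the rack, so I'll carry on with the rest.

```bash
python3 - <<'E'
from job import *
import cv2
ok=carry("necked",sgn=1) and carry("tall",sgn=1) and carry("square",sgn=1)
robot.move_ptp([.45,.25,.3],ori(RYAW,1))
f=lambda n,x,y,w,h:cv2.resize(optics.get_image(n)["pixels"][y:y+h,x:x+w,::-1],(380,400))
cv2.imwrite("pics/v2.png",cv2.hconcat([f("top",300,130,120,126),f("side",250,200,130,137)]))
s=robot.get_state();print(s["clock"],s["wrist_force"])
E
```

```text
necked sgn 1 width 0.0229 force 30.00002771615982 t 21.2667
 down dz 0.001 dF 1.56 w 0.0226
 t 30.5833
tall sgn 1 width 0.0293 force 29.998676776885986 t 35.25
 down dz 0.001 dF 1.72 w 0.0291
 t 44.4417
square sgn 1 width 0.0363 force 29.947548508644104 t 48.7917
 down dz -0.0005 dF 7.14 w 0.0358
 t 58.9833
60.6833 [ 0.1452585   0.13365889 -0.43919768]
```

View pics/v2.png

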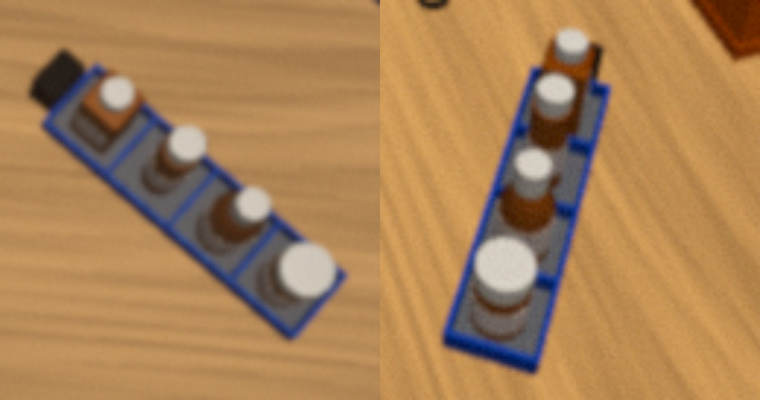

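All four bottles stand upright in their bays. From the tray's grip in the left half they are square (118,95), tall (187,143), necked (252,205) and jar (306,270).

```bash
python3 -c "
from cell import ticket; print(ticket.close_job())"
```

```text
the job is handed in; nothing more can be done
None
```

The job is handed in: all four bottles stand upright in the tray in reverse order, running square, tall, necked and jar from the tray's grip, about 61 s on the robot's clock.

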